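Make up two polishing kits

TASK

Make up the two polishing kits from the stock on the bench: the dark grey abrasive wheel and the red-brown bar go in the blue tray; the cream felt wheel, the green bar and the brass collar go in the yellow tray. Set each piece down, not dropped, flat on the floor of the bay made for it: the wheel in the square bay, the bar along the long bay, the collar upright in the small bay. Let go of everything, and leave the white bar and the jar where they are.

Things in the scene. Friction and masses are not known exactly. Their poses are not given: they have to be found in the camera images.
- tray_blue: Blue kit tray, fixed to the bench, 146 (x) x 148 (y) mm; floor 4 mm thick; walls and dividers 4 mm thick, tops 12 mm above the bench. Origin: centre of its underside; its x points away from the robot, to within 0.25 rad. Bays, inside size and centre in tray x, y: long bay 56 x 140 mm at (-41, 0); square bay 78 x 78 mm at (+30, -31); small bay 78 x 58 mm at (+30, +41). Left or right of the stock.
- tray_yellow: Yellow kit tray, fixed to the bench, 146 (x) x 148 (y) mm; floor 4 mm thick; walls and dividers 4 mm thick, tops 12 mm above the bench. Origin: centre of its underside; its x points away from the robot, to within 0.25 rad. Bays, inside size and centre in tray x, y: long bay 56 x 140 mm at (-41, 0); square bay 78 x 78 mm at (+30, -31); small bay 78 x 58 mm at (+30, +41). Left or right of the stock.
- grey_wheel: Near-black dark grey abrasive wheel, a solid cylinder 54 mm across and 34 mm high lying flat on the bench, with a steel disc 26 mm across at the hub; origin: its centre (17 mm above what it lies on), z along its axle, up at the start; about 90 g
- felt_wheel: Cream felt wheel, a solid cylinder 54 mm across and 34 mm high lying flat on the bench, with a steel disc 26 mm across at the hub; origin: its centre (17 mm above what it lies on), z along its axle, up at the start; about 90 g
- red_bar: Dark red-brown bar of polishing compound, 28 x 90 x 28 mm, with a brown cardboard band round one end, lying on the bench; origin: its centre (14 mm above what it lies on); its y runs along the 90 mm length, z up at the start; about 140 g
- green_bar: Green bar of polishing compound, 28 x 90 x 28 mm, with a brown cardboard band round one end, lying on the bench; origin: its centre (14 mm above what it lies on); its y runs along the 90 mm length, z up at the start; about 140 g
- collar: Brass spacer collar, a cylinder 36 mm across and 28 mm high standing on end (axis upright), black bore 16 mm across on top; origin: its centre (14 mm above what it stands on), z along its axis; about 150 g
- white_bar: White bar of polishing compound, 28 x 90 x 28 mm, with a brown cardboard band round one end, lying on the bench; origin: its centre (14 mm above what it lies on); its y runs along the 90 mm length, z up at the start; about 140 g. Not wanted in either kit: it stays where it is
- jar: Closed jar of paste with a blue cap and paper label, 48 mm across, 50 mm high, among the stock; origin: centre of its underside. It stays where it is
There are look-alikes about, which are no part of the job. There is more than one size of the grey_wheel; the job needs the smallest.

How it is judged:
By the outcome, as a careful person would: the job done as asked, in the order asked, and still so for the second after the job is handed in, with the robot touching nothing.
It also fails if it takes over 112 s, if anything falls off the work surface, if the arm or the gripper's body presses on something with over 40 N, if the wrist force passes 120 N, or if a joint passes its speed limit or range.

ROBOT

A 6-joint arm with a two-finger parallel gripper is mounted at the origin on the work surface. World frame = base frame: x ahead of the robot, y to its left, z up, the work surface at z = 0. Lengths are in m, angles in rad, forces in N, time in s.
With the tool pointing down it reaches from about 0.25 to 0.725 m from the base axis. Payload 4 kg.
Tool frame: the origin (TCP) lies at the very end of the fingers, on their centre line; the grasp point (between the pads) lies 19 mm behind it; z points along the fingers, y is the line along which they close (so a half turn about z gives the same grasp; the last joint's range is limited). The gripper opens to 85 mm and grips with 20 to 120 N. Pads are 22 mm wide; open, the fingers measure 114 mm over their backs; the gripper's body (76 mm by 85 mm) begins 54 mm behind the grasp point. The pads swing forward as they close: fully open they stand 13 mm farther back than shut.
Start: joints at [1.298, 0.241, 0.005, 1.335, 0, 1.571], TCP at [0.135, 0.482, 0.193] pointing down, gripper open.
Joint ranges: [-2.72, 2.72], [-1.05, 1.87], [-1.09, 1.28], [-1.99, 2.15], [-1.42, 1.44], [-3.14, 3.14]. Speed limits (rad/s): [2.79, 2.79, 3.14, 3.14, 3.14, 3.14].

INTERFACE

Orientations are given as a unit quaternion [x, y, z, w].
In Python, from workcell import bot gives the robot as it stands.
- The arm moves only by the tool carry_out, never from a script. Its argument "increments" is one flat list of numbers, 5 for each row, row after row: the finger opening in cm, from 0 to 8.54, then the shift along the tool's x, y, z in cm, then the turn about the tool's z in rad. A call has exactly 5 rows; each row shifts and turns the commanded pose from where the row before left it, along the tool's axes as they then stand; what a row does not reach is not made up. A row lasts 1/8 s, in which the tool goes at most 62.5 mm and 10.7 degrees, less where a joint would pass 70% of its speed; a pose out of reach is approached as far as the arm can. A call with a gripper value outside its range is refused whole. The fingers move at their own pace and stop on an object; the grip force is fixed at half the most. Time passes only in rows, so rows that do not move let the fingers close, or fill a call up. It gives the time, the measured TCP pose, the force, the opening and the grip force at its end, in the units of the state.
- bot.get_obs(): the state, without advancing time (a new reading comes with each control period).
- bot.camera(name): name is "side" or "top" or "wrist"; returns a dict with "pixels" (480x640x3 uint8, blue, green, red), "range_z" (480x640 float32, m along the optical axis (not along the pixel's ray), 0 where there is no reading), "mtx" (3x3 intrinsics, pixels), "eye" and "attitude" of the camera in the world. Camera axes: x right, y down, z forward; pixel columns grow to the right and rows downward; lengths in m; the calibration is good to about 2 mm. A picture is of the moment at which its call begins.
- bot.job_done(): hands the job in; it is judged then, once.
Trained networks look in a picture, given as the dict that the camera call returned (one of the last four; its "shot" number tells which), for a name from the list of things; names that differ only in an ending like _2 or _b are one class to them, and where a whole thing is asked for, a point or a joint stands for the part that bears it (a point fixed in the world has none). Each returns a list of dicts, best first, with "p" (0 to 1); they miss things now and then, are a little off and sometimes report something else, mostly with a low value. They report only what shows in the picture. A call takes as long as a camera call. They do not tell look-alikes from the thing itself.
- bot.find_in(picture, name): "xyz" ([x, y, z] in m, in the coordinates of the camera as it stood for that picture, good to about 4 mm: the middle of the surface that is visible of it).
- bot.regions_of(picture, name): "mask" (480x640 bool, what is visible of it).
- bot.place_of(picture, name): "xyz" ([x, y, z] in m, in the coordinates of the camera as it stood for that picture, good to about 4 mm: a listed point, or the origin of a listed thing).
The state is a dict: "clock": time; "joint_pos": joint angles; "joint_vel": joint speeds; "tau": joint torques, N m; "eef_pos": TCP position; "tool_rot": TCP orientation; "ft_force": force on the tool from outside, world axes, zero at the start; "ft_torque": the same for the moment, N m; "grip_width": finger opening in m; "grasp_force": force on a finger pad.
Only numpy, scipy, OpenCV 4.12 (cv2) and the standard library are available. Lean on these libraries where they do the work, as an engineer would, in place of code of your own. Each camera call takes 0.05 s, during which the arm holds its last target. There are 200 camera calls.

## Working session

There is one attempt and no reset: what is moved stays moved. The work goes in short steps, Python scripts to look and compute and a tool call to move; the robot and the scene stay as the last step left them, time stands still between calls to the robot, and variables do not carry over. Pictures are saved under pics/ and viewed, at most 14 in all, crops included, and the job is handed in when it is done.

Besides the shell and the picture viewer there is one more tool, called after "Call:" as name(argument=value, ...) on one line, values as JSON. carry_out: Moves the arm, as the interface text tells. Its arguments: {"type":"object","properties":{"increments":{"type":"array","items":{"type":"number"}}},"required":["increments"]}

```bash
mkdir -p pics; ls
cat > h.py <<'E'
import numpy as np,cv2
from workcell import bot
from scipy.spatial.transform import Rotation as R
def rot(a):
    a=np.array(a,float); return a if a.shape==(3,3) else R.from_quat(a).as_matrix()
def w(c,p): return rot(c["attitude"])@np.array(p)+np.array(c["eye"])
def cloud(c):
    z=c["range_z"];K=np.array(c["mtx"]);v,u=np.mgrid[:480,:640]
    P=np.stack([(u-K[0,2])/K[0,0]*z,(v-K[1,2])/K[1,1]*z,z],-1)
    return P@rot(c["attitude"]).T+np.array(c["eye"])
E
python3 - <<'E'
from h import *
o=bot.get_obs();print({k:np.round(v,3) for k,v in o.items()})
t=bot.camera("top");cv2.imwrite("pics/t0.png",t["pixels"])
s=bot.camera("side");cv2.imwrite("pics/s0.png",s["pixels"])
print(t["eye"],t["attitude"],s["eye"])
for n in "tray_blue tray_yellow grey_wheel felt_wheel red_bar green_bar collar white_bar jar".split():
    for d in bot.place_of(t,n)[:5]: 
        K=t["mtx"];p=np.array(d["xyz"]);q=(np.array(K)@p)/p[2]
        print(n,round(d["p"],2),np.round(w(t,p),3),q[:2].round())
E
```

```text
pics
{'clock': np.float64(0.0), 'joint_pos': array([ 1.298,  0.241,  0.004,  1.335, -0.   ,  1.571]), 'joint_vel': array([ 0.001, -0.001, -0.   ,  0.001,  0.   ,  0.   ]), 'tau': array([ 2.0000e-03, -3.7232e+01,  2.5241e+01,  1.7000e-02,  0.0000e+00,
       -0.0000e+00]), 'eef_pos': array([0.135, 0.481, 0.192]), 'tool_rot': array([ 0.136,  0.991, -0.001, -0.   ]), 'ft_force': array([-0.179, -0.396, -0.076]), 'ft_torque': array([-0.001, -0.036,  0.035]), 'grasp_force': np.float64(0.0), 'grip_width': np.float64(0.086)}
[ 0.40500256 -0.00143053  0.99512772] [ 0.70791916 -0.69940643  0.06919861 -0.06994754] [0.26477419 0.53638626 0.63473316]
tray_blue 0.91 [ 0.477  0.278 -0.003] [173. 304.]
tray_yellow 0.77 [ 0.465 -0.289 -0.001] [472. 314.]
grey_wheel 0.96 [ 0.668 -0.19   0.014] [419. 207.]
grey_wheel 0.77 [ 0.663 -0.295  0.024] [475. 209.]
grey_wheel 0.75 [ 0.768 -0.234  0.023] [441. 157.]
felt_wheel 0.97 [0.674 0.196 0.017] [220. 201.]
red_bar 0.9 [ 0.442 -0.061  0.014] [352. 324.]
green_bar 0.64 [ 0.555 -0.078  0.015] [361. 264.]
collar 0.82 [0.564 0.076 0.012] [280. 259.]
white_bar 0.8 [0.455 0.074 0.012] [280. 316.]
```

View pics/t0.png

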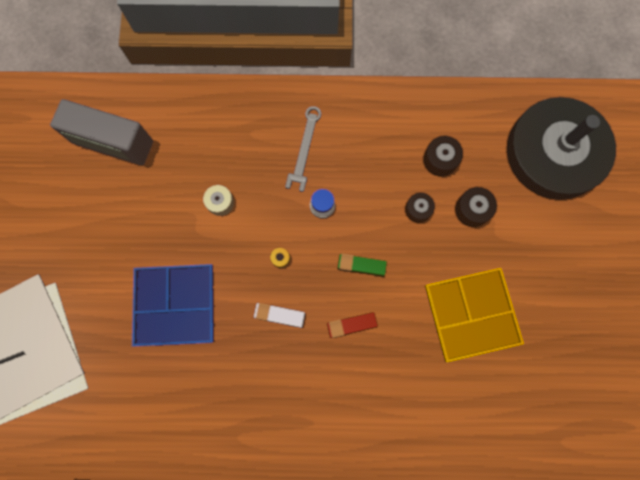

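The top view shows the blue tray at (173,305), the yellow tray at (474,314), and three dark wheels, the smallest at (420,207). The felt wheel is at (218,199), the collar at (280,258), the red bar at (352,325), the green bar at (362,265), the white bar at (280,316) and the jar at (322,203). Next I'll measure exact poses.

```bash
cat > m.py <<'E'
from h import *
import json
t=bot.camera("top");C=cloud(t);D={}
for n in "tray_blue tray_yellow grey_wheel felt_wheel red_bar green_bar collar white_bar jar".split():
    for r in bot.regions_of(t,n)[:3]:
        m=r["mask"]&(t["range_z"]>0);P=C[m];zt=np.percentile(P[:,2],90)
        T=P[P[:,2]>zt-.006] if "tray" not in n else P
        (cx,cy),(a,b),ang=cv2.minAreaRect((T[:,:2]*1000).astype(np.float32))
        # long-axis direction
        d=ang if a>=b else ang+90
        print(n,round(r["p"],2),"n",m.sum(),"ztop %.3f"%zt,"c %.1f %.1f"%(cx,cy),"mean",(T.mean(0)*1000).round(1)[:2],"size %.0f %.0f"%(max(a,b),min(a,b)),"long axis deg %.1f"%(d%180), "zmed",np.median(P[:,2]).round(4))
print("bench z",np.median(C[380:460,250:400,2]))
E
python3 m.py
```

```text
tray_blue 0.95 n 6261 ztop 0.011 c 476.7 276.3 mean [474.9 277.3] size 151 149 long axis deg 93.7 zmed 0.0046
tray_yellow 0.76 n 6402 ztop 0.011 c 464.8 -289.5 mean [ 463.5 -288. ] size 155 150 long axis deg 103.4 zmed 0.0038
tray_yellow 0.38 n 283 ztop 0.030 c 564.4 76.7 mean [563.1  76.3] size 34 33 long axis deg 26.7 zmed 0.0278
grey_wheel 0.9 n 1241 ztop 0.046 c 666.4 -294.4 mean [ 666.3 -294.2] size 69 66 long axis deg 30.7 zmed 0.0438
grey_wheel 0.79 n 750 ztop 0.035 c 666.6 -189.3 mean [ 666. -189.] size 53 53 long axis deg 102.1 zmed 0.033
grey_wheel 0.65 n 1283 ztop 0.046 c 769.9 -236.1 mean [ 768.8 -235.6] size 70 69 long axis deg 116.0 zmed 0.0436
felt_wheel 0.7 n 762 ztop 0.036 c 676.0 198.7 mean [675.3 198.5] size 53 52 long axis deg 168.3 zmed 0.0334
felt_wheel 0.62 n 277 ztop 0.030 c 565.1 76.2 mean [564.9  76.7] size 33 32 long axis deg 2.6 zmed 0.0279
felt_wheel 0.19 n 777 ztop 0.030 c 457.6 75.7 mean [457.6  75.6] size 90 28 long axis deg 79.4 zmed 0.0279
red_bar 0.84 n 764 ztop 0.030 c 441.6 -58.9 mean [441.4 -58.5] size 90 28 long axis deg 103.7 zmed 0.0276
red_bar 0.6 n 294 ztop 0.030 c 564.6 76.8 mean [564.7  76.7] size 33 33 long axis deg 27.2 zmed 0.0278
green_bar 0.8 n 788 ztop 0.030 c 553.2 -77.5 mean [552.7 -77. ] size 90 28 long axis deg 82.0 zmed 0.0273
collar 0.61 n 724 ztop 0.035 c 665.7 -189.1 mean [ 665.8 -189. ] size 52 52 long axis deg 116.9 zmed 0.033
white_bar 0.65 n 793 ztop 0.030 c 457.7 75.7 mean [457.3  75.2] size 90 28 long axis deg 79.5 zmed 0.0278
jar 0.82 n 571 ztop 0.052 c 669.9 -2.3 mean [670.   -1.8] size 41 41 long axis deg 133.3 zmed 0.0486
bench z -0.000232292641342835
```

View pics/s0.png

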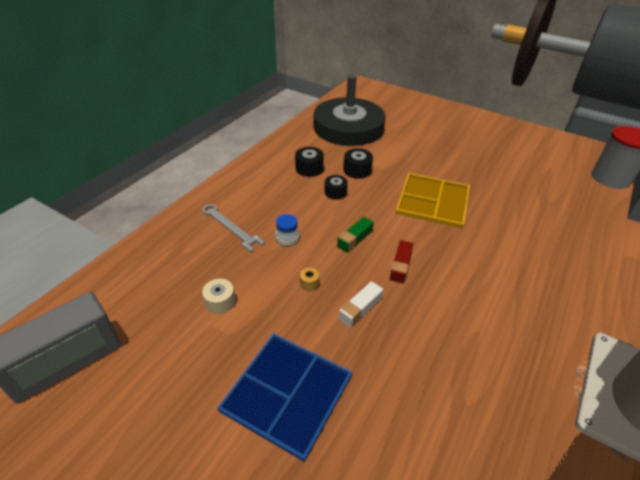

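```bash
cat > plan.py <<'E'
# usage: plan.py x y z bearing_deg  (mm) -> shift in current tool axes (cm) and turn (rad), clamped mod 180
from h import *
import sys
def plan(x,y,z,b=None):
    o=bot.get_obs();Rm=R.from_quat(o["tool_rot"]).as_matrix()
    d=Rm.T@(np.array([x,y,z])/1000-o["eef_pos"])*100
    cur=np.degrees(np.arctan2(Rm[1,1],Rm[0,1]));t=0
    if b is not None: t=-np.radians((b-cur+90)%180-90)
    print("shift",d.round(2),"turn %.3f"%t,"bearing %.1f"%cur,"tilt %.3f"%Rm[2,2],"eef",(o["eef_pos"]*1000).round(1),"j",np.round(o["joint_pos"],2),"t %.2f"%o["clock"])
if __name__=="__main__": plan(*map(float,sys.argv[1:]))
E
python3 - <<'E'
from h import *
from scipy.optimize import minimize
t=bot.camera("top");C=cloud(t)
segs=[(-71,-72,-71,72),(71,-72,71,72),(-71,-72,71,-72),(-71,72,71,72),(-11,-72,-11,72),(-11,10,71,10)]
def dist(p):
    r=[]
    for x0,y0,x1,y1 in segs:
        a=np.array([x0,y0]);d=np.array([x1-x0,y1-y0]);s=np.clip((p-a)@d/(d@d),0,1)
        r.append(np.hypot(*(p-a-s[:,None]*d).T))
    return np.min(r,0)
for n,g in (("tray_blue",(476,277,.06)),("tray_yellow",(465,-289,.23))):
    m=cv2.dilate(bot.regions_of(t,n)[0]["mask"].astype(np.uint8),np.ones((5,5)))>0
    P=C[m];P=P[(P[:,2]>.0085)&(P[:,2]<.016),:2]*1000
    def f(q):
        c,s=np.cos(q[2]),np.sin(q[2]);p=(P-q[:2])@np.array([[c,-s],[s,c]])
        return np.mean(np.minimum(dist(p),8)**2)
    r=min((minimize(f,(g[0],g[1],g[2]+d),method="Nelder-Mead",options=dict(initial_simplex=np.array([g]*4)+np.vstack([[0,0,d],[5,0,d],[0,5,d],[0,0,d+.08]]))) for d in(-.1,0,.1)),key=lambda r:r.fun)
    x,y,a=r.x;c,s=np.cos(a),np.sin(a)
    print(n,len(P),r.x.round(3),"deg",np.degrees(a).round(1),"rms",r.fun**.5)
    for b,(u,v) in dict(long=(-41,0),sq=(30,-31),small=(30,41)).items(): print("  ",b,round(x+c*u-s*v,1),round(y+s*u+c*v,1))
E
python3 plan.py 666 -189 100 40
```

```text
tray_blue 1015 [4.75112e+02 2.76256e+02 6.10000e-02] deg 3.5 rms 1.9222029659333317
   long 434.2 273.8
   sq 506.9 247.1
   small 502.6 319.0
tray_yellow 972 [ 4.64468e+02 -2.87017e+02  2.37000e-01] deg 13.6 rms 1.4460975898650048
   long 424.6 -296.6
   sq 500.9 -310.1
   small 484.0 -240.1
shift [-69.23 -50.26   9.33] turn 0.600 bearing 74.4 tilt -1.000 eef [134.7 481.5 193.3] j [1.3  0.24 0.   1.34 0.   1.57] t 1.20
```

Call:
carry_out(increments=[7.5,-4.6,-3.3,0,0,7.5,-4.6,-3.3,0,0,7.5,-4.6,-3.3,0,0,7.5,-4.6,-3.3,0,0,7.5,-4.6,-3.3,0,0])

```text
clock: 1.82
eef_pos: [0.3127, 0.2593, 0.1936]
tool_rot: [0.136, 0.991, 0.0, 0.0]
ft_force: [0.5, 0.5, -0.6]
grip_width: 0.0754
grasp_force: 0.0
```

Call:
carry_out(increments=[7.5,-4.6,-3.3,0,0,7.5,-4.6,-3.3,0,0,7.5,-4.6,-3.3,0,0,7.5,-4.6,-3.3,0,0,7.5,-4.6,-3.3,0,0.15])

```text
clock: 2.45
eef_pos: [0.4899, 0.0382, 0.1935]
tool_rot: [0.212, 0.977, 0.0, 0.0]
ft_force: [0.4, 1.0, 0.4]
grip_width: 0.0752
grasp_force: 0.0
```

```bash
python3 plan.py 666 -189 80 40
```

```text
shift [-25.43 -13.39  11.36] turn 0.446 bearing 65.5 tilt -1.000 eef [489.9  38.2 193.5] j [ 0.08  0.22 -0.02  1.33  0.    0.5 ] t 2.45
```

Call:
carry_out(increments=[7,-5.1,-2.7,1.5,0,7,-5.1,-2.7,1.5,0,7,-5.1,-2.7,2,0,7,-5.1,-2.7,2,0,7,-5,-2.6,2.4,0.15])

```text
clock: 3.08
eef_pos: [0.6668, -0.1884, 0.0989]
tool_rot: [0.285, 0.959, 0.0, 0.001]
ft_force: [1.4, 0.4, 0.7]
grip_width: 0.0704
grasp_force: 0.0
```

Call:
carry_out(increments=[7,0,0,0,0.15,7,0,0,0,0.15,7,0,0,0,0,7,0,0,0,0,7,0,0,0,0])

```text
clock: 3.7
eef_pos: [0.6655, -0.1864, 0.0998]
tool_rot: [0.422, 0.907, 0.0, 0.0]
ft_force: [0.2, -0.6, 1.2]
grip_width: 0.0699
grasp_force: 0.0
```

```bash
python3 plan.py 666 -189 8
python3 - <<'E'
from h import *
c=bot.camera("wrist");cv2.imwrite("pics/w0.png",c["pixels"]);C=cloud(c)
for r in bot.regions_of(c,"grey_wheel")[:3]:
    P=C[r["mask"]&(c["range_z"]>0)];zt=np.percentile(P[:,2],80);T=P[P[:,2]>zt-.005]
    (x,y),s,_=cv2.minAreaRect((T[:,:2]*1000).astype(np.float32));print(r["p"],zt,x,y,s,r["mask"].sum())
E
```

```text
shift [-0.22 -0.13  9.18] turn 0.000 bearing 40.1 tilt -1.000 eef [ 665.5 -186.4   99.8] j [-0.27  0.68  0.44  1.34 -0.    0.6 ] t 3.70
0.87 0.04693692903673667 736.76171875 -205.95761108398438 (65.81621551513672, 146.7218017578125) 8460
0.83 0.035996512275238104 666.8966674804688 -191.05941772460938 (52.439353942871094, 52.55063247680664) 6116
0.81 0.046859487940859715 669.8533325195312 -260.9999694824219 (36.93552017211914, 133.64915466308594) 5841
```

View pics/w0.png

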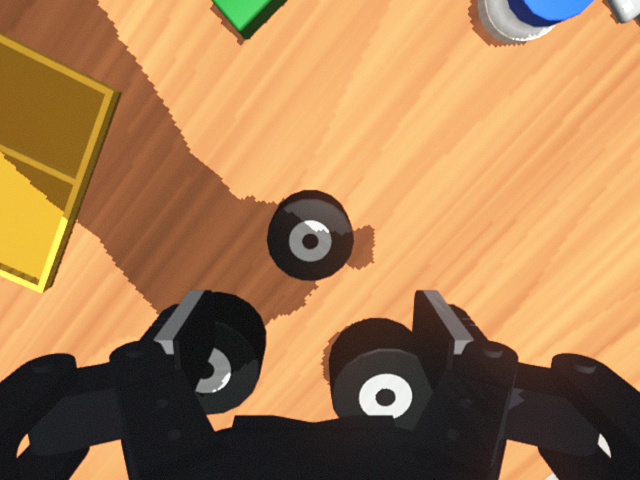

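The smallest wheel sits at (310,235), midway between the open fingers, and both larger wheels are clear of them. Descending.

Call:
carry_out(increments=[7,-0.3,-0.15,4,0,7,0,0,3,0,7,0,0,2.2,0,7,0,0,0,0,5,0,0,0,0])

```text
clock: 4.42
eef_pos: [0.667, -0.1901, 0.0086]
tool_rot: [0.423, 0.906, 0.0, 0.001]
ft_force: [0.7, -0.6, 0.2]
grip_width: 0.053
grasp_force: 0.0
```

Call:
carry_out(increments=[4.5,0,0,0,0,4.5,0,0,0,0,4.5,0,0,0,0,4.5,0,0,0,0,4.5,0,0,0,0])

```text
clock: 5.05
eef_pos: [0.6662, -0.1899, 0.0073]
tool_rot: [0.423, 0.906, -0.0, -0.0]
ft_force: [0.4, 0.4, 0.3]
grip_width: 0.0451
grasp_force: 0.0
```

Run:
```python
from h import *
c=bot.camera("wrist");cv2.imwrite("pics/w1.png",c["pixels"])
```

```text
(no output)
```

View pics/w1.png

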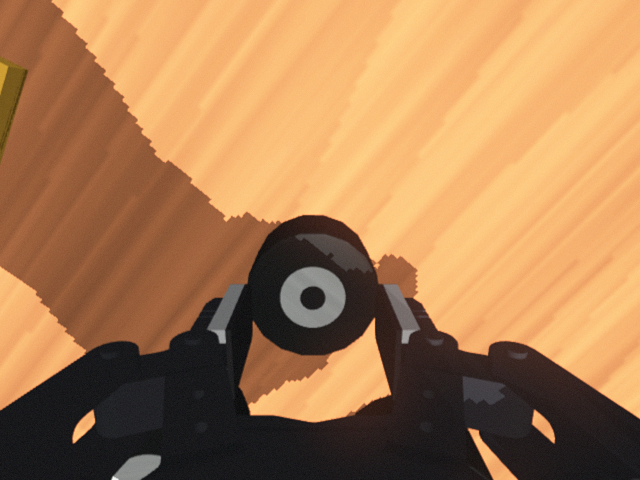

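The wheel (centre 313,297) shows between the pads at (237,300) and (395,300), but no grip force is reported. I'll check the geometry in 3D.

Run:
```python
from h import *
o=bot.get_obs();print(o["grip_width"],o["grasp_force"])
c=bot.camera("wrist");C=cloud(c);Rm=R.from_quat(o["tool_rot"]).as_matrix()
L=(C-o["eef_pos"])@Rm*1000
for v in (230,260,285,300,320,335,350):
    print(v,[(u,*L[v,u].round(0).astype(int)) for u in (225,235,243,255,313,370,383,390,400)])
```

```text
0.04494386379649502 0.0
230 [(225, np.int64(17), np.int64(-41), np.int64(6)), (235, np.int64(66), np.int64(0), np.int64(-182)), (243, np.int64(17), np.int64(-33), np.int64(6)), (255, np.int64(17), np.int64(-27), np.int64(6)), (313, np.int64(25), np.int64(0), np.int64(-23)), (370, np.int64(17), np.int64(26), np.int64(5)), (383, np.int64(17), np.int64(32), np.int64(6)), (390, np.int64(18), np.int64(35), np.int64(5)), (400, np.int64(17), np.int64(40), np.int64(6))]
260 [(225, np.int64(3), np.int64(-42), np.int64(6)), (235, np.int64(3), np.int64(-37), np.int64(6)), (243, np.int64(3), np.int64(-34), np.int64(6)), (255, np.int64(9), np.int64(-25), np.int64(-14)), (313, np.int64(14), np.int64(0), np.int64(-28)), (370, np.int64(10), np.int64(24), np.int64(-15)), (383, np.int64(3), np.int64(33), np.int64(5)), (390, np.int64(3), np.int64(36), np.int64(5)), (400, np.int64(2), np.int64(41), np.int64(7))]
285 [(225, np.int64(-10), np.int64(-43), np.int64(5)), (235, np.int64(11), np.int64(-27), np.int64(-47)), (243, np.int64(12), np.int64(-24), np.int64(-47)), (255, np.int64(4), np.int64(-23), np.
[... 1381 characters left out ...]
 (313, np.int64(-18), np.int64(0), np.int64(-29)), (370, np.int64(-37), np.int64(28), np.int64(6)), (383, np.int64(0), np.int64(22), np.int64(-61)), (390, np.int64(5), np.int64(22), np.int64(-70)), (400, np.int64(10), np.int64(23), np.int64(-79))]
350 [(225, np.int64(6), np.int64(-24), np.int64(-80)), (235, np.int64(2), np.int64(-23), np.int64(-74)), (243, np.int64(-4), np.int64(-23), np.int64(-64)), (255, np.int64(-45), np.int64(-30), np.int64(6)), (313, np.int64(-25), np.int64(0), np.int64(-28)), (370, np.int64(-45), np.int64(28), np.int64(6)), (383, np.int64(-6), np.int64(22), np.int64(-60)), (390, np.int64(2), np.int64(22), np.int64(-73)), (400, np.int64(5), np.int64(24), np.int64(-79))]
```

Run:
```python
from h import *
c=bot.camera("side");o=bot.get_obs();K=np.array(c["mtx"])
def px(p): q=K@(rot(c["attitude"]).T@(np.array(p)-c["eye"]));return (q[:2]/q[2])
q=px(o["eef_pos"]);print(q)
u,v=q.astype(int);im=c["pixels"].copy()
a=im[max(v-120,0):v+60,u-100:u+100];cv2.imwrite("pics/s1.png",cv2.resize(a,None,fx=3,fy=3,interpolation=cv2.INTER_CUBIC));print(max(v-120,0),u-100)
```

```text
[334.98638676 190.31349923]
70 234
```

View pics/s1.png

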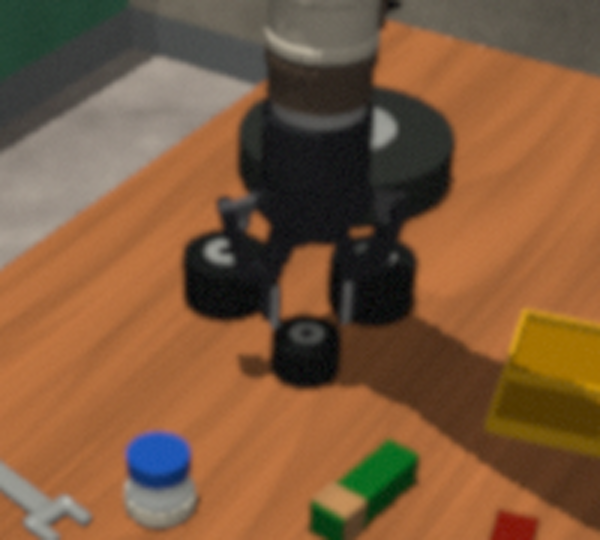

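The side crop shows the fingertips ending above the wheel top (tips about 285,320; wheel 305,335). The reported TCP is therefore about 45 mm beyond the real fingertips. The wrist range agrees, putting the tips at tool z of about -47 mm. I'll open, go down in guarded steps and watch the force.

Call:
carry_out(increments=[7,0,0,0,0,7,0,0,0,0,7,0,0,1.5,0,7,0,0,1,0,7,0,0,0.5,0])

```text
clock: 5.82
eef_pos: [0.665, -0.1896, -0.0246]
tool_rot: [0.423, 0.906, -0.0, -0.001]
ft_force: [0.6, 0.1, 0.6]
grip_width: 0.0698
grasp_force: 0.0
```

```bash
cat > tips.py <<'E'
from h import *
o=bot.get_obs();c=bot.camera("wrist");C=cloud(c);Rm=R.from_quat(o["tool_rot"]).as_matrix()
L=(C-o["eef_pos"])@Rm*1000
m=(c["range_z"]>0)&(abs(L[...,0])<16)&(abs(L[...,1])<58)&(abs(L[...,1])>16)&(L[...,2]<-30)&(L[...,2]>-100)
for s in (-1,1):
    P=L[m&(L[...,1]*s>0)&(abs(abs(L[...,1])-o["grip_width"]*500)<5)]
    print("inner pad",s,len(P),"z pct",np.percentile(P[:,2],[90,97,99]).round(1) if len(P) else None,"x",np.percentile(P[:,0],[2,98]).round(1) if len(P) else None,"y",np.median(P[:,1]).round(1) if len(P) else None)
print("eef",o["eef_pos"].round(4),"w",o["grip_width"],o["ft_force"].round(1),o["grasp_force"])
E
python3 tips.py
```

```text
inner pad -1 3999 z pct [-54.8 -50.  -48.2] x [-9.5 12.8] y -35.4
inner pad 1 4116 z pct [-54.9 -50.3 -48.2] x [-9.5 12.8] y 35.0
eef [ 0.665  -0.1896 -0.0246] w 0.06979341026821398 [0.6 0.1 0.6] 0.0
```

Call:
carry_out(increments=[7,0,0,0.6,0,7,0,0,0.5,0,7,0,0,0,0,4.5,0,0,0,0,4.5,0,0,0,0])

```text
clock: 6.5
eef_pos: [0.6668, -0.1901, -0.033]
tool_rot: [0.423, 0.906, 0.0, 0.001]
ft_force: [-0.1, 0.5, -0.9]
grip_width: 0.0525
grasp_force: 62.7
```

Call:
carry_out(increments=[4.5,0,0,0,0,4.5,0,0,0,0,4.5,0,0,0,0,4.5,0,0,0,0,4.5,0,0,0,0])

```text
clock: 7.12
eef_pos: [0.6668, -0.1901, -0.0331]
tool_rot: [0.423, 0.906, 0.0, 0.001]
ft_force: [0.2, -0.8, 6.1]
grip_width: 0.0521
grasp_force: 63.5
```

```bash
python3 tips.py
```

```text
inner pad -1 4565 z pct [-35.3 -34.2 -33.7] x [-10.8  14.7] y -26.5
inner pad 1 4579 z pct [-35.  -34.  -33.6] x [-10.6  14.7] y 26.2
eef [ 0.6668 -0.1901 -0.0331] w 0.052106536038679346 [ 0.2 -0.8  6.1] 63.481714725494385
```

Gripped at 64 N. Lifting and carrying it to the blue square bay.

Call:
carry_out(increments=[4.5,0,0,-2,0,4.5,0,0,-3,0,4.5,0,0,-3,0,4.5,0,0,0,0,4.5,0,0,0,0])

```text
clock: 7.8
eef_pos: [0.6649, -0.1895, 0.0443]
tool_rot: [0.423, 0.906, -0.0, -0.002]
ft_force: [0.0, 1.0, -0.8]
grip_width: 0.0526
grasp_force: 63.2
```

```bash
python3 plan.py 507 247 30 45
```

```text
shift [43.59 15.96  1.52] turn -0.087 bearing 40.0 tilt -1.000 eef [ 664.9 -189.5   44.3] j [-0.28  0.71  0.36  1.22  0.    0.6 ] t 7.80
```

Call:
carry_out(increments=[4.5,3,1.1,0,0,4.5,5,1.8,0,0,4.5,5,1.8,0,0,4.5,5,1.8,0,0,4.5,5,1.8,0,0])

```text
clock: 8.43
eef_pos: [0.5794, 0.041, 0.0439]
tool_rot: [0.423, 0.906, -0.001, -0.002]
ft_force: [0.5, 0.3, -1.6]
grip_width: 0.0529
grasp_force: 63.2
```

Call:
carry_out(increments=[4.5,5,1.9,0,0,4.5,5,1.9,0,0,4.5,5,1.9,0,0,4.5,3.6,1.4,0,0,4.5,2,0.6,0,-0.087])

```text
clock: 9.05
eef_pos: [0.506, 0.2483, 0.044]
tool_rot: [0.381, 0.925, -0.001, -0.001]
ft_force: [-0.2, -1.0, 0.5]
grip_width: 0.0526
grasp_force: 63.2
```

```bash
python3 plan.py 507 247 -29 45
python3 - <<'E'
from h import *
c=bot.camera("wrist");cv2.imwrite("pics/w2.png",c["pixels"])
E
```

```text
shift [-0.18  0.    7.3 ] turn 0.005 bearing 45.3 tilt -1.000 eef [506.  248.3  44. ] j [ 0.46  0.47 -0.06  1.04  0.    1.24] t 9.05
```

View pics/w2.png

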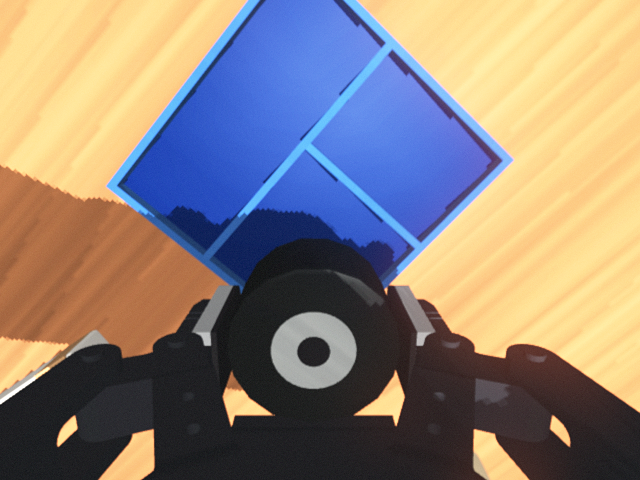

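The square bay is under the wheel, with its inner corner at (308,148). Descending, gently at the end.

Call:
carry_out(increments=[4.5,-0.1,0,3,0,4.5,0,0,2.5,0,4.5,0,0,1,0,4.5,0,0,0.4,0,4.5,0,0,0,0])

```text
clock: 9.72
eef_pos: [0.5096, 0.2461, -0.0226]
tool_rot: [0.383, 0.924, 0.0, 0.0]
ft_force: [0.8, -0.1, -0.6]
grip_width: 0.0524
grasp_force: 63.2
```

Call:
carry_out(increments=[4.5,0,0,0.15,0,4.5,0,0,0,0,4.5,0,0,0.1,0,4.5,0,0,0,0,4.5,0,0,0,0])

```text
clock: 10.35
eef_pos: [0.5093, 0.2463, -0.0251]
tool_rot: [0.383, 0.924, 0.0, 0.0]
ft_force: [0.2, -0.4, -1.2]
grip_width: 0.0525
grasp_force: 63.2
```

Call:
carry_out(increments=[4.5,0,0,0.15,0,4.5,0,0,0.1,0,4.5,0,0,0.1,0,4.5,0,0,0,0,4.5,0,0,0,0])

```text
clock: 10.98
eef_pos: [0.5093, 0.2463, -0.0287]
tool_rot: [0.383, 0.924, 0.0, -0.0]
ft_force: [-0.2, 0.1, -1.0]
grip_width: 0.0527
grasp_force: 63.2
```

Call:
carry_out(increments=[4.5,0,0,0.05,0,4.5,0,0,0.05,0,4.5,0,0,0,0,4.5,0,0,0,0,4.5,0,0,0,0])

```text
clock: 11.6
eef_pos: [0.5094, 0.2463, -0.0291]
tool_rot: [0.383, 0.924, 0.0, 0.0]
ft_force: [-2.1, -1.4, 5.3]
grip_width: 0.0525
grasp_force: 63.5
```

Contact is felt (5 N), so I'll release and lift.

Call:
carry_out(increments=[6.8,0,0,0,0,6.8,0,0,0,0,6.8,0,0,0,0,6.8,0,0,-3,0,6.8,0,0,-4,0])

```text
clock: 12.22
eef_pos: [0.508, 0.2457, 0.0396]
tool_rot: [0.383, 0.924, -0.001, -0.001]
ft_force: [1.3, 0.1, 1.0]
grip_width: 0.0676
grasp_force: 0.0
```

```bash
python3 plan.py 441.5 -58.7 40 13.7
```

```text
shift [-16.83 -26.22   0.03] turn 0.546 bearing 45.0 tilt -1.000 eef [508.  245.7  39.6] j [ 0.45  0.48 -0.07  1.03  0.    1.24] t 12.22
```

Call:
carry_out(increments=[5,-2.8,-4.37,0,0,5,-2.8,-4.37,0,0,5,-2.8,-4.37,0,0,5,-2.8,-4.37,0,0,5,-2.8,-4.37,0,0])

```text
clock: 12.85
eef_pos: [0.4534, -0.0087, 0.0404]
tool_rot: [0.383, 0.924, 0.0, 0.0]
ft_force: [0.7, -0.6, -0.8]
grip_width: 0.0499
grasp_force: 0.0
```

Call:
carry_out(increments=[5,-2.8,-4.37,0,0.18,5,0,0,0,0.18,5,0,0,0,0.18,5,0,0,0,0,5,0,0,0,0])

```text
clock: 13.48
eef_pos: [0.4426, -0.0578, 0.0403]
tool_rot: [0.614, 0.789, -0.0, 0.0]
ft_force: [-0.3, -0.1, 0.1]
grip_width: 0.0499
grasp_force: 0.0
```

```bash
python3 plan.py 441.5 -58.7 -34 13.7
python3 - <<'E'
from h import *
c=bot.camera("wrist");C=cloud(c)
for r in bot.regions_of(c,"red_bar")[:2]:
    P=C[r["mask"]&(c["range_z"]>0)];zt=np.percentile(P[:,2],80);T=P[P[:,2]>zt-.005]
    print(r["p"],zt,cv2.minAreaRect((T[:,:2]*1000).astype(np.float32)))
E
python3 tips.py
```

```text
shift [-0.06 -0.13  7.43] turn 0.009 bearing 14.2 tilt -1.000 eef [442.6 -57.8  40.3] j [-0.13  0.27 -0.39  0.91 -0.    1.19] t 13.47
0.97 0.029973567661147803 ((441.3534851074219, -61.382301330566406), (28.613014221191406, 90.42012023925781), 13.645028114318848)
inner pad -1 3381 z pct [-51.4 -46.2 -43.9] x [-9.7 12.7] y -25.6
inner pad 1 3619 z pct [-51.7 -46.3 -43.8] x [-9.7 12.7] y 25.1
eef [ 0.4426 -0.0577  0.0403] w 0.05010771403850378 [-0.1 -0.1 -0.8] 0.0
```

Call:
carry_out(increments=[5,-0.15,-0.12,4,0,5,0,0,2,0,5,0,0,0.95,0,5,0,0,0,0,2,0,0,0,0])

```text
clock: 14.25
eef_pos: [0.4427, -0.0597, -0.0284]
tool_rot: [0.615, 0.788, 0.0, 0.001]
ft_force: [0.2, -0.6, -0.1]
grip_width: 0.0332
grasp_force: 0.0
```

Call:
carry_out(increments=[2,0,0,0,0,2,0,0,0,0,2,0,0,0,0,2,0,0,0,0,2,0,0,-2,0])

```text
clock: 14.88
eef_pos: [0.4401, -0.0595, -0.0099]
tool_rot: [0.615, 0.788, -0.001, -0.001]
ft_force: [0.6, -0.1, -1.4]
grip_width: 0.0267
grasp_force: 59.4
```

Call:
carry_out(increments=[2,0,0,-3,0,2,0,0,-2,0,2,0,0,0,0.1,2,0,0,0,0.086,2,0,0,0,0])

```text
clock: 15.5
eef_pos: [0.4414, -0.0596, 0.0407]
tool_rot: [0.686, 0.728, -0.0, -0.0]
ft_force: [0.3, -0.6, -2.4]
grip_width: 0.0265
grasp_force: 59.5
```

```bash
python3 plan.py 434.5 274 -25 3.5
```

```text
shift [33.34  1.32  6.57] turn -0.001 bearing 3.4 tilt -1.000 eef [441.4 -59.6  40.7] j [-0.13  0.27 -0.39  0.91 -0.    1.38] t 15.50
```

Call:
carry_out(increments=[2,3,0.1,0,0,2,5,0.2,0,0,2,5,0.2,0,0,2,5,0.2,0,0,2,5,0.2,0,0])

```text
clock: 16.12
eef_pos: [0.4369, 0.172, 0.0407]
tool_rot: [0.685, 0.728, -0.0, 0.0]
ft_force: [0.3, 0.0, -1.5]
grip_width: 0.0268
grasp_force: 59.5
```

Call:
carry_out(increments=[2,5,0.2,0,0,2,3.3,0.2,0,0,2,2,0,1,0,2,0,0,2,0,2,0,0,2,0])

```text
clock: 16.75
eef_pos: [0.4345, 0.273, -0.0106]
tool_rot: [0.686, 0.728, -0.001, -0.0]
ft_force: [0.0, -1.2, -2.3]
grip_width: 0.0265
grasp_force: 59.5
```

```bash
python3 plan.py 434.5 274 -25 3.5
```

```text
shift [0.1  0.01 1.44] turn -0.001 bearing 3.4 tilt -1.000 eef [434.5 273.  -10.6] j [ 0.56  0.45 -0.27  0.85 -0.    2.07] t 16.75
```

Call:
carry_out(increments=[2,0,0,0.8,0,2,0,0,0.4,0,2,0,0,0.1,0,2,0,0,0.1,0,2,0,0,0,0])

```text
clock: 17.38
eef_pos: [0.4355, 0.2737, -0.0227]
tool_rot: [0.686, 0.728, 0.0, 0.0]
ft_force: [0.5, -0.3, -1.9]
grip_width: 0.0265
grasp_force: 59.5
```

Call:
carry_out(increments=[2,0,0,0.1,0,2,0,0,0,0,2,0,0,0.1,0,2,0,0,0,0,2,0,0,0,0])

```text
clock: 18.0
eef_pos: [0.4353, 0.2736, -0.0241]
tool_rot: [0.686, 0.728, 0.0, 0.0]
ft_force: [-2.1, -2.0, 5.8]
grip_width: 0.0266
grasp_force: 60.5
```

Contact felt. Releasing, then on to the felt wheel.

Call:
carry_out(increments=[4.2,0,0,0,0,4.2,0,0,0,0,4.5,0,0,0,0,5,0,0,-3,0,7,0,0,-5,0])

```text
clock: 18.62
eef_pos: [0.4333, 0.2724, 0.0537]
tool_rot: [0.686, 0.728, -0.003, -0.001]
ft_force: [1.4, 0.2, -0.0]
grip_width: 0.0664
grasp_force: 0.0
```

```bash
python3 plan.py 675.6 198.7 56 -31
python3 - <<'E'
from h import *
c=bot.camera("top");C=cloud(c)
for n in("red_bar","grey_wheel"):
  for r in bot.regions_of(c,n)[:3]:
    P=C[r["mask"]&(c["range_z"]>0)];zt=np.percentile(P[:,2],80);T=P[P[:,2]>zt-.005]
    print(n,r["p"],zt,cv2.minAreaRect((T[:,:2]*1000).astype(np.float32)))
E
```

```text
shift [-8.79 23.75 -0.32] turn 0.600 bearing 3.4 tilt -1.000 eef [433.3 272.4  53.7] j [ 0.56  0.37 -0.19  1.01 -0.    2.07] t 18.62
red_bar 0.86 0.03350503620823466 ((435.8740234375, 264.01318359375), (27.862701416015625, 69.2534408569336), 3.616011619567871)
red_bar 0.42 0.03535396710592744 ((675.8609619140625, 198.1109619140625), (51.30570983886719, 51.793060302734375), 80.55657196044922)
red_bar 0.41 0.03915354063475329 ((509.49566650390625, 246.8789825439453), (50.14853286743164, 52.69130325317383), 0.4640935957431793)
grey_wheel 0.93 0.03912300314461381 ((510.4050598144531, 246.8999481201172), (51.988590240478516, 52.69797897338867), 0.6382134556770325)
grey_wheel 0.79 0.04529463731526921 ((667.0723266601562, -294.5899658203125), (68.77623748779297, 69.49577331542969), 76.81845092773438)
grey_wheel 0.78 0.04544835393711226 ((768.3629760742188, -235.83193969726562), (68.69818115234375, 67.92960357666016), 42.77253723144531)
```

The grey wheel is flat in its bay (top at 39 mm), and so is the red bar (top at 33 mm). Going to the felt wheel.

Call:
carry_out(increments=[7,-1.76,4.75,0,0,7,-1.76,4.75,0,0,7,-1.76,4.75,0,0,7,-1.76,4.75,0,0,7,-1.76,4.75,0,0.15])

```text
clock: 19.4
eef_pos: [0.678, 0.1989, 0.0529]
tool_rot: [0.74, 0.673, -0.001, -0.001]
ft_force: [-0.1, 0.5, 0.2]
grip_width: 0.0699
grasp_force: 0.0
```

Call:
carry_out(increments=[7,0,0,0,0.15,7,0,0,0,0.15,7,0,0,0,0.15,7,0,0,0,0,7,0,0,0,0])

```text
clock: 20.02
eef_pos: [0.6768, 0.1996, 0.0538]
tool_rot: [0.87, 0.493, -0.001, -0.0]
ft_force: [0.1, -0.3, -0.4]
grip_width: 0.0702
grasp_force: 0.0
```

```bash
python3 plan.py 675.6 198.7 -33 -31;python3 - <<'E'
from h import *
c=bot.camera("wrist");C=cloud(c)
for r in bot.regions_of(c,"felt_wheel")[:1]:
    P=C[r["mask"]&(c["range_z"]>0)];zt=np.percentile(P[:,2],80);T=P[P[:,2]>zt-.005]
    print(r["p"],zt,cv2.minAreaRect((T[:,:2]*1000).astype(np.float32)))
E
```

```text
shift [-0.13 -0.05  8.68] turn 0.002 bearing -30.9 tilt -1.000 eef [676.8 199.6  53.8] j [0.29 0.73 0.43 1.27 0.   2.4 ] t 20.02
0.94 0.03590480760759949 ((676.1722412109375, 197.11233520507812), (52.54620361328125, 53.52737808227539), 12.998775482177734)
```

Call:
carry_out(increments=[7,-0.18,-0.05,4.5,0,7,0,0,3,0,7,0,0,1.25,0,7,0,0,0,0,4.5,0,0,0,0])

```text
clock: 20.75
eef_pos: [0.6775, 0.1988, -0.0309]
tool_rot: [0.87, 0.493, 0.002, 0.0]
ft_force: [1.1, -2.2, 14.9]
grip_width: 0.0534
grasp_force: 17.3
```

Call:
carry_out(increments=[4.5,0,0,0,0,4.5,0,0,0,0,4.5,0,0,0,0,4.5,0,0,0,0,4.5,0,0,-2,0])

```text
clock: 21.38
eef_pos: [0.6743, 0.1979, -0.0142]
tool_rot: [0.87, 0.492, -0.002, -0.0]
ft_force: [0.5, -0.6, -0.7]
grip_width: 0.0525
grasp_force: 63.1
```

Call:
carry_out(increments=[4.5,0,0,-3,0,4.5,0,0,-4,0,4.5,0,0,0,0,4.5,0,0,0,0,4.5,0,0,0,0])

```text
clock: 22.0
eef_pos: [0.6745, 0.198, 0.055]
tool_rot: [0.87, 0.492, -0.002, -0.0]
ft_force: [-0.5, -0.4, -1.6]
grip_width: 0.0523
grasp_force: 63.1
```

```bash
python3 plan.py 501 -310 -29 -31
```

```text
shift [-52.46  11.31   8.53] turn 0.000 bearing -31.0 tilt -1.000 eef [674.5 198.   55. ] j [0.29 0.73 0.42 1.27 0.   2.4 ] t 22.00
```

Call:
carry_out(increments=[4.5,-3,0.6,0,0,4.5,-5.3,1.15,0,0,4.5,-5.5,1.2,0,0,4.5,-5.5,1.2,0,0,4.5,-5.5,1.2,0,0])

```text
clock: 22.62
eef_pos: [0.5924, -0.0432, 0.0559]
tool_rot: [0.87, 0.493, -0.001, -0.001]
ft_force: [1.3, 0.3, -0.8]
grip_width: 0.0527
grasp_force: 63.1
```

Call:
carry_out(increments=[4.5,-5.5,1.2,0,0,4.5,-5.5,1.2,0,0,4.5,-5.5,1.2,0,0,4.5,-5.5,1.2,0,0,4.5,-4,0.8,0,0])

```text
clock: 23.25
eef_pos: [0.5063, -0.2952, 0.0559]
tool_rot: [0.871, 0.492, -0.001, -0.001]
ft_force: [0.1, -0.3, -0.8]
grip_width: 0.0526
grasp_force: 63.1
```

Call:
carry_out(increments=[4.5,-1.7,0.35,0,0,4.5,0,0,2,0,4.5,0,0,2,0,4.5,0,0,0,0,4.5,0,0,0,0])

```text
clock: 23.88
eef_pos: [0.5029, -0.3093, 0.0174]
tool_rot: [0.87, 0.493, 0.0, -0.0]
ft_force: [-0.3, 0.5, -1.2]
grip_width: 0.0529
grasp_force: 63.1
```

```bash
python3 plan.py 501 -310 -29 -31
python3 - <<'E'
from h import *
c=bot.camera("wrist");cv2.imwrite("pics/w3.png",c["pixels"])
E
```

```text
shift [-0.16 -0.12  4.64] turn 0.001 bearing -30.9 tilt -1.000 eef [ 502.9 -309.3   17.4] j [-0.55  0.54 -0.02  1.01  0.    1.56] t 23.88
```

View pics/w3.png

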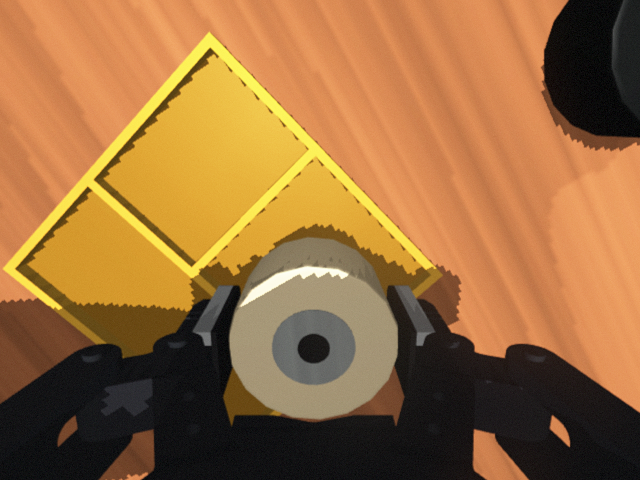

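The felt wheel (313,345) is over the yellow square bay, whose corners are at (312,153), (195,270) and (437,273). Lowering.

Call:
carry_out(increments=[4.5,-0.15,-0.1,2.5,0,4.5,0,0,1.3,0,4.5,0,0,0.4,0,4.5,0,0,0.1,0,4.5,0,0,0,0])

```text
clock: 24.55
eef_pos: [0.5015, -0.3109, -0.025]
tool_rot: [0.87, 0.492, 0.0, 0.001]
ft_force: [0.5, -0.3, -1.5]
grip_width: 0.0526
grasp_force: 63.1
```

Call:
carry_out(increments=[4.5,0,0,0.1,0,4.5,0,0,0.1,0,4.5,0,0,0.1,0,4.5,0,0,0,0,4.5,0,0,0,0])

```text
clock: 25.18
eef_pos: [0.5014, -0.311, -0.0265]
tool_rot: [0.87, 0.492, 0.0, 0.001]
ft_force: [-3.5, 2.1, 10.0]
grip_width: 0.0522
grasp_force: 64.2
```

Call:
carry_out(increments=[6.8,0,0,0,0,6.8,0,0,0,0,6.8,0,0,0,0,6.8,0,0,-3,0,6.8,0,0,-5,0])

```text
clock: 25.8
eef_pos: [0.4989, -0.3094, 0.0496]
tool_rot: [0.87, 0.492, -0.001, -0.003]
ft_force: [0.3, -1.9, 1.2]
grip_width: 0.0683
grasp_force: 0.0
```

```bash
python3 plan.py 553 -77.2 40 -8
```

```text
shift [22.69 -7.31  1.01] turn -0.401 bearing -31.0 tilt -1.000 eef [ 498.9 -309.4   49.6] j [-0.56  0.51  0.02  1.08 -0.    1.56] t 25.80
```

Call:
carry_out(increments=[5,4.54,-1.46,0,0,5,4.54,-1.46,0,0,5,4.54,-1.46,0,0,5,4.54,-1.46,0.3,0,5,4.54,-1.46,0.7,-0.14])

```text
clock: 26.42
eef_pos: [0.5558, -0.077, 0.0414]
tool_rot: [0.833, 0.554, 0.0, 0.0]
ft_force: [0.2, -1.0, 0.4]
grip_width: 0.0501
grasp_force: 0.0
```

Call:
carry_out(increments=[5,0,0,0,-0.13,5,0,0,0,-0.13,5,0,0,0,0,5,0,0,0,0,5,0,0,0,0])

```text
clock: 27.05
eef_pos: [0.5552, -0.0787, 0.0413]
tool_rot: [0.756, 0.655, -0.0, -0.0]
ft_force: [0.8, -0.3, 0.1]
grip_width: 0.0501
grasp_force: 0.0
```

```bash
python3 plan.py 553 -77.2 -29 -8;python3 - <<'E'
from h import *
c=bot.camera("wrist");C=cloud(c)
for r in bot.regions_of(c,"green_bar")[:1]:
    P=C[r["mask"]&(c["range_z"]>0)];zt=np.percentile(P[:,2],80);T=P[P[:,2]>zt-.005]
    print(r["p"],zt,cv2.minAreaRect((T[:,:2]*1000).astype(np.float32)))
E
```

```text
shift [ 0.11 -0.24  7.03] turn -0.003 bearing -8.2 tilt -1.000 eef [555.2 -78.7  41.3] j [-0.14  0.47 -0.08  1.02  0.    1.57] t 27.05
0.96 0.029935445649577164 ((553.0203857421875, -79.76654052734375), (90.3512191772461, 28.617422103881836), 81.56156921386719)
```

Call:
carry_out(increments=[5,0,-0.2,4,0,5,0,0,2,0,5,0,0,1,0,5,0,0,0,0,2,0,0,0,0])

```text
clock: 27.78
eef_pos: [0.5543, -0.0783, -0.0277]
tool_rot: [0.755, 0.655, 0.001, 0.001]
ft_force: [0.5, 0.3, 0.2]
grip_width: 0.033
grasp_force: 0.0
```

Call:
carry_out(increments=[2,0,0,0,0,2,0,0,0,0,2,0,0,0,0,2,0,0,0,0,2,0,0,-2,0])

```text
clock: 28.4
eef_pos: [0.5513, -0.0779, -0.0099]
tool_rot: [0.755, 0.656, -0.001, -0.001]
ft_force: [1.0, 0.1, -0.7]
grip_width: 0.0266
grasp_force: 60.6
```

Call:
carry_out(increments=[2,0,0,-3,0,2,0,0,-3,-0.13,2,0,0,0,-0.13,2,0,0,0,-0.12,2,0,0,0,0])

```text
clock: 29.02
eef_pos: [0.5527, -0.078, 0.051]
tool_rot: [0.618, 0.786, -0.0, -0.0]
ft_force: [-0.4, 0.9, -0.5]
grip_width: 0.0264
grasp_force: 60.7
```

```bash
python3 plan.py 424.6 -296.6 -25 13.6
```

```text
shift [-18.23 -17.59   7.61] turn 0.000 bearing 13.6 tilt -1.000 eef [552.7 -78.   51. ] j [-0.14  0.45 -0.07  1.04  0.    1.19] t 29.02
```

Call:
carry_out(increments=[2,-3,-2.9,0,0,2,-4,-3.85,0,0,2,-4,-3.85,0,0,2,-4,-3.85,0,0,2,-3.2,-3.1,0,0])

```text
clock: 29.65
eef_pos: [0.4243, -0.298, 0.0511]
tool_rot: [0.619, 0.785, -0.0, -0.0]
ft_force: [0.1, 0.4, -0.7]
grip_width: 0.0267
grasp_force: 60.7
```

Call:
carry_out(increments=[2,0,0,2,0,2,0,0,2,0,2,0,0,1,0,2,0,0,0,0,2,0,0,0,0])

```text
clock: 30.28
eef_pos: [0.4265, -0.2966, 0.0019]
tool_rot: [0.618, 0.786, 0.0, 0.001]
ft_force: [0.1, -0.2, -1.1]
grip_width: 0.0266
grasp_force: 60.7
```

```bash
python3 plan.py 424.6 -296.6 -25 13.6
```

```text
shift [ 0.05 -0.18  2.69] turn 0.002 bearing 13.7 tilt -1.000 eef [ 426.5 -296.6    1.9] j [-0.61  0.44 -0.24  0.88 -0.    0.72] t 30.27
```

Call:
carry_out(increments=[2,0,-0.15,1.4,0,2,0,0,0.7,0,2,0,0,0.1,0,2,0,0,0.1,0,2,0,0,0,0])

```text
clock: 30.9
eef_pos: [0.4245, -0.297, -0.0216]
tool_rot: [0.618, 0.786, 0.0, 0.0]
ft_force: [0.9, -0.2, -1.1]
grip_width: 0.0265
grasp_force: 60.7
```

Call:
carry_out(increments=[2,0,0,0.1,0,2,0,0,0.1,0,2,0,0,0,0,2,0,0,0,0,2,0,0,0,0])

```text
clock: 31.52
eef_pos: [0.4245, -0.297, -0.0234]
tool_rot: [0.618, 0.786, 0.0, 0.0]
ft_force: [-1.9, 1.5, 4.2]
grip_width: 0.026
grasp_force: 61.1
```

Contact. Releasing, then on to the collar, keeping bearing 13.6.

Call:
carry_out(increments=[4.2,0,0,0,0,4.2,0,0,0,0,4.5,0,0,0,0,5,0,0,-3,0,5.5,0,0,-5,0])

```text
clock: 32.15
eef_pos: [0.4226, -0.2957, 0.0552]
tool_rot: [0.618, 0.786, -0.0, -0.003]
ft_force: [1.4, -0.5, -0.1]
grip_width: 0.055
grasp_force: 0.0
```

```bash
python3 plan.py 564.7 76.5 45 13.6
```

```text
shift [32.79 22.62  1.07] turn 0.002 bearing 13.7 tilt -1.000 eef [ 422.6 -295.7   55.2] j [-0.61  0.38 -0.18  1.02 -0.    0.72] t 32.15
```

Call:
carry_out(increments=[5.5,4.1,2.83,0,0,5.5,4.1,2.83,0,0,5.5,4.1,2.83,0,0,5.5,4.1,2.83,0,0,5.5,4.1,2.83,0,0])

```text
clock: 32.78
eef_pos: [0.5138, -0.0627, 0.0563]
tool_rot: [0.618, 0.786, 0.0, 0.0]
ft_force: [1.2, -1.2, -0.5]
grip_width: 0.0544
grasp_force: 0.0
```

Call:
carry_out(increments=[5.5,4.1,2.83,0,0,5.5,4.1,2.83,0,0,5.5,4.1,2.81,1,0,5.5,0,0,0,0,5.5,0,0,0,0])

```text
clock: 33.4
eef_pos: [0.5659, 0.0752, 0.0459]
tool_rot: [0.618, 0.787, -0.001, -0.0]
ft_force: [-0.0, -0.3, -0.1]
grip_width: 0.0549
grasp_force: 0.0
```

```bash
python3 plan.py 564.7 76.5 -32 13.6;python3 - <<'E'
from h import *
c=bot.camera("wrist");C=cloud(c)
for r in bot.regions_of(c,"collar")[:1]:
    P=C[r["mask"]&(c["range_z"]>0)];zt=np.percentile(P[:,2],70);T=P[abs(P[:,2]-.029)<.004]
    print(r["p"],zt,cv2.minAreaRect((T[:,:2]*1000).astype(np.float32)))
E
```

```text
shift [ 0.15 -0.07  7.79] turn 0.002 bearing 13.7 tilt -1.000 eef [565.9  75.2  45.9] j [ 0.13  0.48 -0.04  1.05 -0.    1.46] t 33.40
0.73 0.02964953269320011 ((565.2131958007812, 75.41527557373047), (34.92951583862305, 35.44696044921875), 42.831199645996094)
```

Call:
carry_out(increments=[5.5,0.08,-0.06,4.5,0,5.5,0,0,2.3,0,5.5,0,0,0.9,0,5.5,0,0,0,0,3,0,0,0,0])

```text
clock: 34.12
eef_pos: [0.5669, 0.0758, -0.0293]
tool_rot: [0.618, 0.786, 0.001, 0.001]
ft_force: [-1.0, 1.1, 4.1]
grip_width: 0.0381
grasp_force: 3.1
```

Call:
carry_out(increments=[2.8,0,0,0,0,2.8,0,0,0,0,2.8,0,0,0,0,2.8,0,0,0,0,2.8,0,0,-2,0])

```text
clock: 34.75
eef_pos: [0.5641, 0.0759, -0.0116]
tool_rot: [0.618, 0.786, -0.001, -0.001]
ft_force: [-0.2, -0.5, -1.2]
grip_width: 0.0342
grasp_force: 60.0
```

Call:
carry_out(increments=[2.8,0,0,-3,0,2.8,0,0,-3,0,2.8,0,0,0,0,2.8,0,0,0,0,2.8,0,0,0,0])

```text
clock: 35.38
eef_pos: [0.5643, 0.0759, 0.0476]
tool_rot: [0.618, 0.786, -0.001, -0.001]
ft_force: [0.4, 0.2, -1.5]
grip_width: 0.0339
grasp_force: 60.0
```

```bash
python3 plan.py 484 -240 -28 13.6
```

```text
shift [-28.79 -15.26   7.6 ] turn 0.002 bearing 13.7 tilt -1.000 eef [564.3  75.9  47.6] j [ 0.13  0.48 -0.04  1.05  0.    1.47] t 35.38
```

Call:
carry_out(increments=[2.8,-3,-1.6,0,0,2.8,-4.5,-2.38,0,0,2.8,-4.5,-2.38,0,0,2.8,-4.5,-2.38,0,0,2.8,-4.5,-2.38,0,0])

```text
clock: 36.0
eef_pos: [0.5061, -0.1556, 0.0481]
tool_rot: [0.618, 0.786, -0.0, -0.001]
ft_force: [0.4, 0.0, -1.7]
grip_width: 0.034
grasp_force: 60.1
```

Call:
carry_out(increments=[2.8,-4.5,-2.38,0,0,2.8,-3.3,-1.76,0,0,2.8,0,0,2,0,2.8,0,0,2,0,2.8,0,0,0,0])

```text
clock: 36.62
eef_pos: [0.483, -0.2389, 0.0066]
tool_rot: [0.618, 0.786, -0.001, -0.003]
ft_force: [-0.3, 0.1, -3.0]
grip_width: 0.0337
grasp_force: 60.1
```

```bash
python3 plan.py 484 -240 -28 13.6
python3 - <<'E'
from h import *
c=bot.camera("wrist");cv2.imwrite("pics/w4.png",c["pixels"])
E
```

```text
shift [-0.15  0.09  3.46] turn 0.001 bearing 13.7 tilt -1.000 eef [ 483.  -238.9    6.6] j [-0.46  0.47 -0.18  0.93  0.    0.87] t 36.62
```

View pics/w4.png

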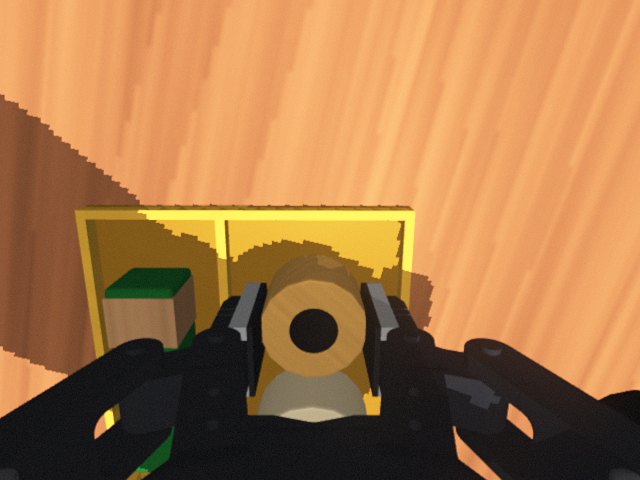

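The collar (313,330) is centred over the small bay. Lowering.

Call:
carry_out(increments=[2.8,-0.1,0.05,1.8,0,2.8,0,0,1,0,2.8,0,0,0.3,0,2.8,0,0,0.1,0,2.8,0,0,0,0])

```text
clock: 37.3
eef_pos: [0.4867, -0.2409, -0.0222]
tool_rot: [0.618, 0.786, 0.0, 0.0]
ft_force: [0.0, -0.2, -1.5]
grip_width: 0.0339
grasp_force: 60.1
```

Call:
carry_out(increments=[2.8,0,0,0.1,0,2.8,0,0,0.1,0,2.8,0,0,0.1,0,2.8,0,0,0,0,2.8,0,0,0,0])

```text
clock: 37.92
eef_pos: [0.4865, -0.2409, -0.025]
tool_rot: [0.618, 0.786, 0.0, 0.0]
ft_force: [-1.1, 1.1, 5.7]
grip_width: 0.0338
grasp_force: 60.7
```

Contact. Releasing and retreating upward and clear.

Call:
carry_out(increments=[4.5,0,0,0,0,4.5,0,0,0,0,4.5,0,0,0,0,4.5,0,0,-3,0,4.5,0,0,-5,0])

```text
clock: 38.55
eef_pos: [0.4845, -0.2399, 0.053]
tool_rot: [0.618, 0.786, -0.001, -0.003]
ft_force: [0.1, -0.6, 0.1]
grip_width: 0.0448
grasp_force: 0.0
```

Call:
carry_out(increments=[4.5,0,0,-4,0,4.5,4,-3,0,0,4.5,4,-3,0,0,4.5,4,-3,0,0,4.5,4,-3,0,0])

```text
clock: 39.17
eef_pos: [0.3307, -0.1129, 0.0942]
tool_rot: [0.618, 0.786, 0.0, 0.0]
ft_force: [-0.4, 0.8, 0.3]
grip_width: 0.0449
grasp_force: 0.0
```

Call:
carry_out(increments=[4.5,2,-3,0,0,4.5,2,-3,0,0,4.5,0,0,0,0,4.5,0,0,0,0,4.5,0,0,0,0])

```text
clock: 39.8
eef_pos: [0.2653, -0.0895, 0.0946]
tool_rot: [0.618, 0.786, 0.0, 0.001]
ft_force: [0.0, 0.2, -0.7]
grip_width: 0.0452
grasp_force: 0.0
```

```bash
python3 m.py
python3 - <<'E'
from h import *
c=bot.camera("top");cv2.imwrite("pics/t1.png",c["pixels"])
E
```

```text
tray_blue 0.92 n 4814 ztop 0.012 c 475.4 279.3 mean [474.7 281.3] size 156 150 long axis deg 93.1 zmed 0.0049
tray_blue 0.57 n 4568 ztop 0.012 c 464.8 -289.5 mean [ 461.7 -284.4] size 156 150 long axis deg 103.8 zmed 0.0042
tray_yellow 0.62 n 4434 ztop 0.012 c 464.7 -287.8 mean [ 461.7 -282.8] size 153 149 long axis deg 104.6 zmed 0.0041
grey_wheel 0.89 n 1331 ztop 0.046 c 666.5 -294.3 mean [ 666.2 -294.6] size 70 69 long axis deg 46.9 zmed 0.0435
grey_wheel 0.73 n 1229 ztop 0.046 c 769.6 -236.0 mean [ 768.7 -235.5] size 70 69 long axis deg 143.7 zmed 0.0438
grey_wheel 0.71 n 734 ztop 0.040 c 510.6 246.0 mean [510.2 245.9] size 51 51 long axis deg 46.7 zmed 0.0379
felt_wheel 0.57 n 757 ztop 0.039 c 500.1 -309.7 mean [ 499.3 -309.2] size 52 51 long axis deg 160.0 zmed 0.037
red_bar 0.85 n 890 ztop 0.034 c 435.4 274.0 mean [435.1 274.3] size 90 29 long axis deg 93.6 zmed 0.0318
green_bar 0.93 n 873 ztop 0.033 c 424.6 -295.9 mean [ 424.2 -294.7] size 91 28 long axis deg 103.8 zmed 0.0309
collar 0.62 n 347 ztop 0.033 c 485.7 -239.3 mean [ 485.9 -238.4] size 35 33 long axis deg 96.0 zmed 0.0309
white_bar 0.65 n 817 ztop 0.030 c 457.7 75.4 mean [457.5  75.5] size 90 28 long axis deg 79.7 zmed 0.0276
jar 0.97 n 551 ztop 0.051 c 670.3 -2.6 mean [670.1  -2. ] size 42 40 long axis deg 150.6 zmed 0.0487
bench z 0.00024278433023533497
```

View pics/t1.png

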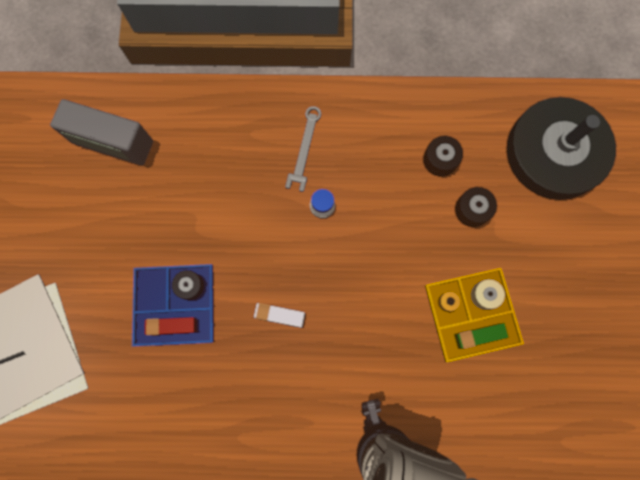

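All five pieces lie flat in their bays: blue has the wheel (187,285) and red bar (170,326), and yellow has the collar (450,301), felt wheel (490,293) and green bar (483,336). Their heights match the tray floor. The white bar and jar haven't moved, and the arm is clear.

```bash
python3 -c "
from workcell import bot
print(bot.job_done())"
```

```text
the job is handed in; nothing more can be done
None
```

Both polishing kits are made up and handed in at about 40 s of the 112 s allowed: all five pieces lie flat in their bays and are let go, and the white bar and jar are where they were; `bot.job_done()` gave no verdict.

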